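Put the bore gauge away in the gauge drawer

TASK

Put the dial bore gauge away: lay it flat with its dial face up inside the open drawer of the small grey cabinet; the gauge is longer than the drawer's opening, so it has to be slipped in at a slant, one end first under the cabinet's top. Then push the drawer fully home until it clicks past its detent, without slamming it, and leave the steel ring and the black bracket where they are.

Things in the scene. Friction and masses are not known exactly. Their poses are not given: they have to be found in the camera images.
- gauge: Dial bore gauge, 0.3 kg: black round dial case 58 mm across, 28 mm high, white face on top, a straight stem from its side. Origin: centre of the case's underside; z up through the face, x along the stem, whose axis is 14 mm up. Stem: black grip 22 mm dia. from x = 28 to 100 mm, steel tube 14 mm dia. to 162, steel head 28 mm dia. to 180. Overall x = -29 to 180 mm. Lies on the bench.
- gauge_tip (a point): Centre of the end face of the gauge's stem head, 180 mm along the gauge's x from its origin, 14 mm above its underside.
- gauge_grip (a point): Point on the stem axis in the gauge's black grip, 45 mm along x from its origin, 14 mm above its underside; a good place to hold it.
- cabinet: Low grey metal cabinet fixed on the bench, 280 deep (x) x 164 wide (y) x 86 mm high, perhaps turned a little; one drawer slides out of its front. Origin: centre of the underside; +x to its back; the front of the carcass is the plane x = -140 mm, facing the robot. Walls 10 mm, top 8 mm thick (its underside 78 mm above the bench).
- mouth (a point): On the cabinet's front plane, at mid width, at the lower edge of its top (78 mm above the bench). Axes as the cabinet's.
- drawer (a joint): How far the drawer is out of the cabinet, m: 0 fully home, 0.15 the stop, where it stays in. It slides stiffly (about 3 N). A spring roller detent resists the last 19 mm with some 10 N more until 10 mm, then draws it home.
- drawer_in (a point): Centre of the drawer's inner floor, 22 mm above the bench; moves with the drawer; axes as the cabinet's. Inside the drawer: 240 long (x) x 128 wide (y) x 45 mm deep; side and back walls 5 mm. Front panel 14 mm thick, its inner face at x = -120 mm, its top 48 mm above the inner floor.
- drawer_front (a point): On the outer face of the drawer's front panel, at mid width, 60 mm above the bench (panel: 160 mm wide, from 12 to 70 mm above the bench). A steel lip pull 70 mm wide sticks out 13 mm farther, 18 to 22 mm above the bench.
- ring: Bystander: loose steel setting ring, 72 mm across, 40 mm bore, 24 mm high. Origin: centre of its underside.
- bracket: Bystander: loose black moulded U-bracket, 90 x 30 x 46 mm. Origin: centre of its underside.
Not all that is in view belongs to the job. Of the things that look like the gauge, take the one that is farthest from the robot's base at the start.

How it is judged:
By the outcome, as a careful person would: the job done as asked, in the order asked, and still so for the second after the job is handed in, with the robot touching nothing.
It also fails if it takes over 58 s, if anything falls off the work surface, if the arm or the gripper's body presses on something with over 40 N, if the wrist force passes 120 N, or if a joint passes its speed limit or range.

ROBOT

A 6-joint arm with a two-finger parallel gripper is mounted at the origin on the work surface. World frame = base frame: x ahead of the robot, y to its left, z up, the work surface at z = 0. Lengths are in m, angles in degrees, forces in N, time in s.
With the tool pointing down it reaches from about 0.375 to 0.9 m from the base axis. Payload 3.1 kg.
Tool frame: the origin (TCP) lies on the centre line of the jaws, within the pads' length; the fingertips stand 19 mm ahead of it and the grasp point (between the pads) is the TCP (tips_ahead is the distance from the TCP to the fingertips, in m); z points along the fingers, y is the line along which they close (so a half turn about z gives the same grasp; the last joint's range is limited). The gripper opens to 87 mm and grips with 3 to 60 N. Pads are 19 mm wide; open, the fingers measure 117 mm over their backs; the gripper's body (75 mm by 190 mm) begins 51 mm behind the grasp point.
Start: joints at [-87.347, 30.224, 82.088, -0, 67.689, -10.227], TCP at [0.139, -0.609, 0.218] pointing down, gripper open.
Joint ranges: [-176.69, 176.69], [-43.24, 126.21], [12.49, 139.97], [-82, 262], [0, 151.66], [-163.58, 163.58]. Speed limits (degrees/s): [159.86, 159.86, 180, 180, 180, 180].

INTERFACE

Orientations are given as a 3x3 rotation matrix whose columns are the frame's x, y, z axes.
In Python, from rig import read_state, capture, hand_in, trace, landmark_of, tips_ahead gives the robot as it stands.
- The arm moves only by the shell command python3 -m jog 'ROWS'. ROWS is JSON, a list of rows, each an object of numbers: "tx", "ty", "tz": the shift along the tool's x, y, z in cm; "roll": the turn about the tool's z in rad; "jaw": the opening, from 0 (shut) to 1 (fully open). A call has 1 to 8 rows; each row shifts and turns the commanded pose from where the row before left it, along the tool's axes as they then stand; what a row does not reach is not made up. A row lasts 1/10 s, in which the tool goes at most 50 mm and 8.59 degrees, less where a joint would pass 70% of its speed; a pose out of reach is approached as far as the arm can. A call with a gripper value outside its range is refused whole. The fingers move at their own pace and stop on an object; the grip force is fixed at half the most. Time passes only in rows, so rows that do not move let the fingers close. It gives the time, the measured TCP pose, the force, the opening and the grip force at its end, in the units of the state.
- read_state(): the state, without advancing time (a new reading comes with each control period).
- capture(name): name is "scene" or "top" or "wrist"; returns a dict with "img" (480x640x3 uint8, red, green, blue), "vertical_fov" (degrees; the focal length in pixels is half the picture's height over the tangent of half this angle, whatever the lens; pixels are square), "cx", "cy" (the principal point, pixels), "cam_to_world" (4x4, takes a point from camera to world coordinates); the wrist camera has in their place "tool_from_camera" (4x4, takes a point from camera to tool coordinates, whose origin is the TCP and whose axes are the flange's). Camera axes: x right, y up, looking along -z (the intrinsics and any distortion apply to the point x, -y, -z); pixel columns grow to the right and rows downward; lengths in m; the calibration is good to about 2 mm. A picture is of the moment at which its call begins: read the wrist's pose just before it. There is no depth.
- hand_in(): hands the job in; it is judged then, once.
Trained networks look in the newest picture that a camera, given by its name, has taken for a name from the list of things; names that differ only in an ending like _2 or _b are one class to them, and where a whole thing is asked for, a point or a joint stands for the part that bears it (a point fixed in the world has none). Each returns a list of dicts, best first, with "p" (0 to 1); they miss things now and then, are a little off and sometimes report something else, mostly with a low value. They report only what shows in the picture. A call takes as long as a camera call. They do not tell look-alikes from the thing itself.
- trace(camera, thing): "pixels" (480x640 bool, what is visible of it) and "bbox" ([left, top, width, height] in pixels, round what is visible of it).
- landmark_of(camera, thing): "point" ([row, column] in pixels: a listed point, or the origin of a listed thing).
The state is a dict: "time_s": time; "joint_positions": joint angles; "qvel": joint speeds; "tau": joint torques, N m; "position": TCP position; "tcp_rot": TCP orientation; "force": force on the tool from outside, world axes, zero at the start; "moment": the same for the moment, N m; "opening": opening from 0.0 (shut) to 1.0 (fully open); "grasp_force": force on a finger pad.
Only numpy, scipy, OpenCV 4.12 (cv2) and the standard library are available. Lean on these libraries where they do the work, as an engineer would, in place of code of your own. Each camera call takes 0.05 s, during which the arm holds its last target. There are 200 camera calls.

## Working session

There is one attempt and no reset: what is moved stays moved. The work goes in short steps, Python scripts to look and compute and a shell command to move; the robot and the scene stay as the last step left them, time stands still between calls to the robot, and variables do not carry over. Pictures are saved under pics/ and viewed, at most 10 in all, crops included, and the job is handed in when it is done.

```bash
mkdir -p pics; ls; cat > h.py <<'E'
import numpy as np, cv2
from rig import *
def ray(c,px,T=None):
    T=np.array(c["cam_to_world"]) if T is None else T
    f=240/np.tan(np.radians(c["vertical_fov"]/2))
    r,cl=px
    d=np.array([(cl-c["cx"])/f,-(r-c["cy"])/f,-1.])
    return T[:3,3],T[:3,:3]@d
def atz(c,px,z,T=None):
    o,d=ray(c,px,T); return o+d*(z-o[2])/d[2]
def proj(c,P,T=None):
    T=np.array(c["cam_to_world"]) if T is None else T
    f=240/np.tan(np.radians(c["vertical_fov"]/2))
    p=(np.array(P)-T[:3,3])@T[:3,:3]
    return np.array([c["cy"]-f*p[1]/-p[2], c["cx"]+f*p[0]/-p[2]])
def wristT(s,c):
    T=np.eye(4);T[:3,:3]=s["tcp_rot"];T[:3,3]=s["position"]
    return T@np.array(c["tool_from_camera"])
def save(c,n): cv2.imwrite("pics/"+n,c["img"][:,:,::-1])
E
python3 - <<'E'
from h import *
s=read_state();print(s)
for n in("top","scene"):
    c=capture(n);save(c,n+"0.png");print(n,{k:(np.round(v,3).tolist()) for k,v in c.items() if k!="img"})
    for t in("gauge","gauge_tip","gauge_grip","mouth","cabinet","drawer_in","drawer_front","ring","bracket"):
        for d in landmark_of(n,t): print(t,np.round(d["point"],1),round(d["p"],2))
E
```

```text
pics
{'time_s': 0.0, 'joint_positions': array([-8.73471139e+01,  3.02808492e+01,  8.21546163e+01,  4.04783846e-04,
        6.76876968e+01, -1.02268367e+01]), 'qvel': array([-0.07792355, -0.10368292,  0.0110847 ,  0.07431567,  0.04277594,
        0.04381667]), 'tau': array([ 8.37607786e-05, -4.40039492e+01, -1.76592690e+01,  6.31551608e-02,
        5.82008378e-02, -1.70924523e-04]), 'position': array([ 0.13931747, -0.60853627,  0.21676126]), 'tcp_rot': array([[ 9.74840760e-01,  2.22902410e-01, -9.29648077e-05],
       [ 2.22902091e-01, -9.74838471e-01,  2.14758374e-03],
       [ 3.88075921e-04, -2.11427422e-03, -9.99997690e-01]]), 'force': array([-0.22247534, -0.22689113, -0.35805155]), 'moment': array([0.03211153, 0.04152965, 0.00194858]), 'grasp_force': 0.0, 'opening': 0.999077730674145}
top {'vertical_fov': 47.425, 'cx': 335.722, 'cy': 244.129, 'cam_to_world': [[-0.018, 0.99, -0.139, 0.307], [-1.0, -0.018, 0.006, 0.072], [0.003, 0.139, 0.99, 1.539], [0.0, 0.0, 0.0, 1.0]]}
gauge [249. 466.] 0.56
gauge_tip [186.4 458.4] 0.97
gauge_tip [319.6 478.6] 0.72
gauge_grip [332.5 426.1] 0.84
gauge_grip [231.5 462.7] 0.72
mouth [212.6 378.9] 0.74
cabinet [157.  376.4] 0.97
drawer_in [210.5 381.2] 0.92
drawer_front [259.2 377. ] 0.65
ring [249.4 244.6] 0.58
bracket [257.7 190.9] 0.97
scene {'vertical_fov': 48.763, 'cx': 317.024, 'cy': 225.472, 'cam_to_world': [[-0.883, -0.274, 0.382, 1.055], [0.47, -0.549, 0.691, 0.954], [0.02, 0.789, 0.614, 0.909], [0.0, 0.0, 0.0, 1.0]]}
gauge [195.  369.4] 0.72
gauge [184.2 277.2] 0.68
gauge [256.5 221.5] 0.6
gauge [220.7 279.5] 0.51
gauge_tip [161.6 335.9] 0.74
gauge_tip [197.5 224. ] 0.7
gauge_grip [184.5 364.2] 0.89
gauge_grip [186.4 265.9] 0.58
mouth [220.7 275.9] 0.93
mouth [208.1 326.6] 0.5
cabinet [256.1 221.7] 0.77
drawer_in [238.5 278.5] 0.86
drawer_front [208.  324.8] 0.77
ring [325.3 390.8] 0.86
ring [199.3 223.3] 0.23
bracket [373.  437.8] 0.86
```

View pics/top0.png

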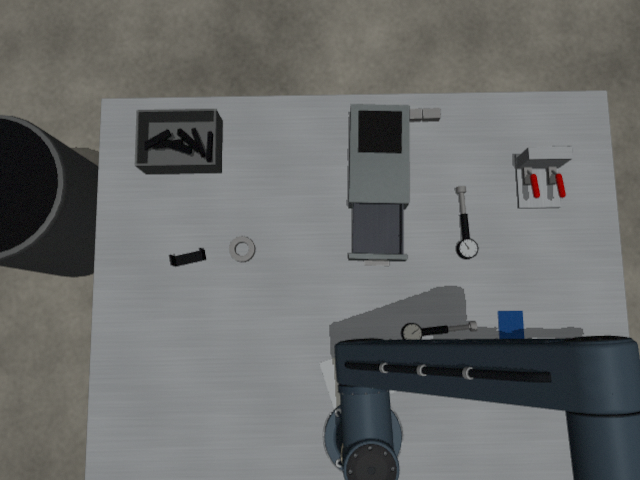

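View pics/scene0.png

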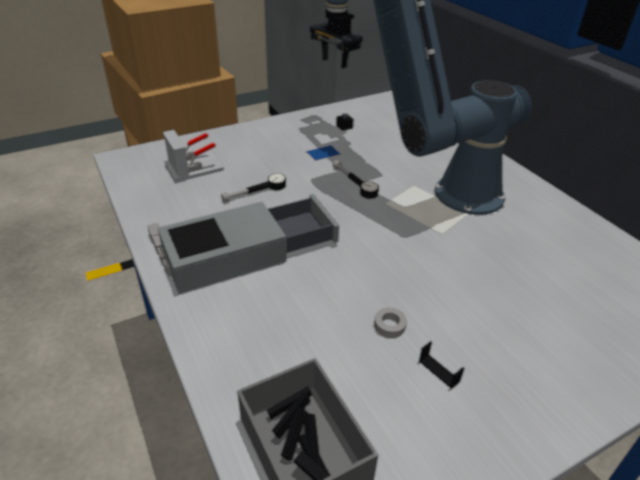

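Top view: the far gauge's dial is at about (col 468, row 248) with its tip at (458, 186). The look-alike lies nearer the base at (412, 332). The cabinet front is at row ~205 and the drawer is open to row ~258. Ring (242, 249) and bracket (187, 257) are well to the left. The scene view shows the same layout.

```bash
python3 - <<'E'
from h import *
from scipy.optimize import least_squares
ct=capture("top");L=lambda t:[(np.array(d["point"]),d["p"]) for d in landmark_of("top",t)]
for t,z in(("gauge",0),("gauge_tip",.014),("gauge_grip",.014),("mouth",.078),("cabinet",0),("drawer_in",.022),("drawer_front",.06),("ring",0),("bracket",0)):
    for p,q in L(t): print("top",t,np.round(p,1),round(q,2),np.round(atz(ct,p,z),4))
def outline(n,t):
    for d in trace(n,t)[:2]:
        m=d["pixels"].astype(np.uint8);print(n,t,round(d["p"],2),d["bbox"],m.sum())
        cn=max(cv2.findContours(m,0,2)[0],key=cv2.contourArea)
        yield cv2.approxPolyDP(cn,3,True)[:,0],m,cv2.minAreaRect(cn)
for t,z in(("cabinet",.086),("drawer",.07)):
    for a,m,r in outline("top",t):
        for p in a: print("  ",p,np.round(atz(ct,p[::-1],z)[:2],4))
        print(r)
for a,m,r in outline("top","gauge"): print(r, [np.round(atz(ct,p[::-1],.014)[:2],4) for p in cv2.boxPoints(r)])
cs=capture("scene")
for t,z in(("gauge",0),("gauge_tip",.014),("gauge_grip",.014),("mouth",.078),("cabinet",0),("drawer_in",.022),("drawer_front",.06)):
    for d in landmark_of("scene",t): print("scene",t,np.round(d["point"],1),round(d["p"],2),np.round(atz(cs,d["point"],z),4))
b=ct["img"][90:280,330:500];cv2.imwrite("pics/topcrop.png",cv2.resize(b[:,:,::-1],None,fx=3,fy=3,interpolation=cv2.INTER_CUBIC))
E
```

```text
top gauge [332.6 411.4] 0.88 [ 0.2702 -0.1433  0.    ]
top gauge_tip [188.7 460.9] 0.87 [ 0.6741 -0.2983  0.014 ]
top gauge_tip [322.  481.2] 0.72 [ 0.2958 -0.3355  0.014 ]
top gauge_grip [230.3 459.3] 0.73 [ 0.5536 -0.2877  0.014 ]
top gauge_grip [332.8 427.4] 0.59 [ 0.2691 -0.1855  0.014 ]
top mouth [202.5 381.8] 0.98 [ 0.6239 -0.0648  0.078 ]
top cabinet [161.9 374. ] 0.68 [ 0.7616 -0.0531  0.    ]
top drawer_in [210.7 378.6] 0.74 [ 0.6126 -0.0603  0.022 ]
top drawer_in [258.  191.1] 0.27 [0.4875 0.4668 0.022 ]
top drawer_front [257.  376.5] 0.72 [ 0.4766 -0.0475  0.06  ]
top ring [251.7 242.9] 0.93 [0.5054 0.3262 0.    ]
top bracket [258.9 189.4] 0.82 [0.4876 0.4773 0.    ]
top cabinet 0.62 [346.3, 102.9, 62.6, 162.1] 9056
   [353 103] [0.9064 0.0076]
   [349 107] [0.8949 0.019 ]
   [348 186] [0.6697 0.0267]
   [353 226] [0.5589 0.0156]
   [352 253] [0.4856 0.0199]
   [348 257] [0.475  0.0309]
   [362 260] [ 0.4662 -0.0064]
   [364 265] [ 0.4527 -0.0114]
   [403 261] [ 0.4615 -0.116 ]
   [407 257] [ 0.4721 -0.1271]
   [402 253] [ 0.4831 -0.1141]
   [403 211] [ 0.5976 -0.1208]
   
[... 600 characters left out ...]
3.7] 0.84 [ 0.2875 -0.334   0.014 ]
scene gauge_tip [195.9 223. ] 0.59 [ 0.6793 -0.3046  0.014 ]
scene gauge_tip [325.8 389.2] 0.2 [0.525  0.3376 0.014 ]
scene gauge_grip [183.2 362.9] 0.89 [ 0.2717 -0.1791  0.014 ]
scene gauge_grip [183.7 264.6] 0.77 [ 0.5435 -0.3103  0.014 ]
scene gauge_grip [257.  218.4] 0.26 [ 0.7839 -0.0519  0.014 ]
scene mouth [220.6 275.9] 0.91 [ 0.6231 -0.0485  0.078 ]
scene cabinet [256.5 222.4] 0.77 [ 0.7698 -0.0648  0.    ]
scene drawer_in [235.5 275.8] 0.63 [ 0.6214 -0.0567  0.022 ]
scene drawer_in [256. 222.] 0.54 [ 0.777  -0.0425  0.022 ]
scene drawer_in [208.8 322.9] 0.37 [ 0.4515 -0.1068  0.022 ]
scene drawer_front [209.7 324.9] 0.69 [ 0.4745 -0.0553  0.06  ]
```

View pics/topcrop.png

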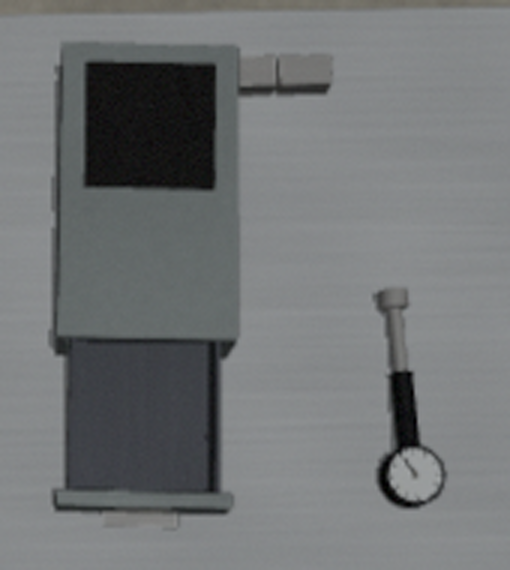

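Crop shows the dial centre at crop (412, 474), i.e. full picture (467, 248), and the stem end at (460, 186). The cabinet top's front corners are at crop (60, 338) and (240, 338). I'll fit poses from these.

```bash
python3 - <<'E'
from h import *
c=capture("top")
f=lambda u,v:(90+v/3,330+u/3)
d=atz(c,f(412,474),.028);t=atz(c,f(391,288),.014);print(d,t,np.linalg.norm((d-t)[:2]),np.degrees(np.arctan2(*(t-d)[1::-1])))
for q in((60,338),(240,338),(62,45),(238,45)):print(q,atz(c,f(*q),.086)[:2])
for q in((54,489),(232,492)):print("panel",q,atz(c,f(*q),.07)[:2])
s=read_state()
R=np.array(s["tcp_rot"]);
g=d+(t-d)/np.linalg.norm(t-d)*.045; print("grip",g,"delta tool cm",R.T@(g-s["position"])*100)
E
```

```text
[ 0.50094506 -0.3043763   0.028     ] [ 0.68200118 -0.2971154   0.014     ] 0.18120164594798674 2.296505240127516
(60, 338) [0.62322173 0.02222885]
(240, 338) [ 0.62033679 -0.14063635]
(62, 45) [0.90065618 0.01423874]
(238, 45) [ 0.89787069 -0.14915327]
panel (54, 489) [0.48771895 0.03017237]
panel (232, 492) [ 0.48209162 -0.13045049]
grip [ 0.54577532 -0.30257847  0.02453354] delta tool cm [ 46.45458773 -20.8375674   19.32304221]
```

```bash
python3 -m jog '[{"tx":3.8,"ty":-1.7},{"tx":3.8,"ty":-1.7},{"tx":3.8,"ty":-1.7},{"tx":3.8,"ty":-1.7},{"tx":3.8,"ty":-1.7},{"tx":3.8,"ty":-1.7},{"tx":3.8,"ty":-1.7},{"tx":3.8,"ty":-1.7}]'; python3 -m jog '[{"tx":3.8,"ty":-1.7},{"tx":3.8,"ty":-1.7},{"tx":3.8,"ty":-1.7},{"tx":2,"ty":-1},{"roll":0.095},{"roll":0.09},{},{}]'
cat > gm.py <<'E'
from h import *
s=read_state();c=capture("wrist");T=wristT(s,c)
save(c,"w1.png");print({k:np.round(v,3).tolist() for k,v in c.items() if k!="img"})
R=np.array(s["tcp_rot"]);print(s["time_s"],s["position"],R[:,0])
for t,z in(("gauge",.0),("gauge_grip",.014),("gauge_tip",.014)):
    for d in landmark_of("wrist",t):
        P=atz(c,d["point"],z,T);print(t,np.round(d["point"]),round(d["p"],2),P,"tool cm",R.T@(P-s["position"])*100)
E
python3 gm.py
```

```text
{'vertical_fov': 60.173, 'cx': 324.346, 'cy': 242.562, 'tool_from_camera': [[-0.001, 0.958, 0.287, 0.08], [1.0, 0.0, 0.0, 0.001], [0.0, 0.287, -0.958, -0.166], [0.0, 0.0, 0.0, 1.0]]}
2.1 [ 0.13934234 -0.60923934  0.21775009] [9.74853078e-01 2.22848549e-01 2.84270713e-05]$[0]: bad value
$[0]: bad value
```

```bash
python3 -m jog '[{"tx":3.8,"ty":-1.7,"tz":0,"roll":0,"jaw":1},{"tx":3.8,"ty":-1.7,"tz":0,"roll":0,"jaw":1},{"tx":3.8,"ty":-1.7,"tz":0,"roll":0,"jaw":1},{"tx":3.8,"ty":-1.7,"tz":0,"roll":0,"jaw":1},{"tx":3.8,"ty":-1.7,"tz":0,"roll":0,"jaw":1},{"tx":3.8,"ty":-1.7,"tz":0,"roll":0,"jaw":1}]'
```

```text
time_s: 2.9
position: [0.3401, -0.458, 0.218]
tcp_rot: [[0.975, 0.223, 0.0], [0.223, -0.975, -0.0], [0.0, 0.0, -1.0]]
force: [-0.2, 1.1, 1.1]
opening: 1.001
grasp_force: 0.0
```

```bash
python3 -m jog '[{"tx":4,"ty":-1.8,"tz":0,"roll":0,"jaw":1},{"tx":4,"ty":-1.8,"tz":0,"roll":0,"jaw":1},{"tx":4,"ty":-1.8,"tz":0,"roll":0,"jaw":1},{"tx":4,"ty":-1.8,"tz":0,"roll":0,"jaw":1},{"tx":4,"ty":-1.8,"tz":0,"roll":0.09,"jaw":1},{"tx":3.2,"ty":-1.3,"tz":0,"roll":0.095,"jaw":1},{"tx":0,"ty":0,"tz":0,"roll":0,"jaw":1}]'; python3 gm.py
```

```text
time_s: 3.6
position: [0.5474, -0.3068, 0.2179]
tcp_rot: [[0.999, 0.044, 0.003], [0.044, -0.999, -0.0], [0.003, 0.0, -1.0]]
force: [-0.2, -1.0, -0.2]
opening: 0.996
grasp_force: 0.0
{'vertical_fov': 60.173, 'cx': 324.346, 'cy': 242.562, 'tool_from_camera': [[-0.001, 0.958, 0.287, 0.08], [1.0, 0.001, 0.0, 0.001], [-0.0, 0.287, -0.958, -0.166], [0.0, 0.0, 0.0, 1.0]]}
3.6 [ 0.54742118 -0.30677723  0.21787257] [0.99903487 0.04384635 0.00261436]
gauge [248. 321.] 0.79 [ 0.50652006 -0.30596722  0.        ] tool cm [-4.13957288 -0.26471106 21.77645528]
gauge [438. 168.] 0.65 [ 0.27561663 -0.1427054   0.        ] tool cm [-26.49178658 -17.58761087  21.71447749]
gauge_grip [447. 205.] 0.83 [ 0.27828769 -0.18810936  0.014     ] tool cm [-26.42035821 -13.03958343  20.31558904]
gauge_grip [209. 320.] 0.6 [ 0.54824566 -0.30362344  0.014     ] tool cm [ 0.042897   -0.31562816 20.38737458]
gauge_tip [ 47. 318.] 0.89 [ 0.68288132 -0.29586571  0.014     ] tool cm [13.52748363 -0.50033161 20.42259053]
```

View pics/w1.png

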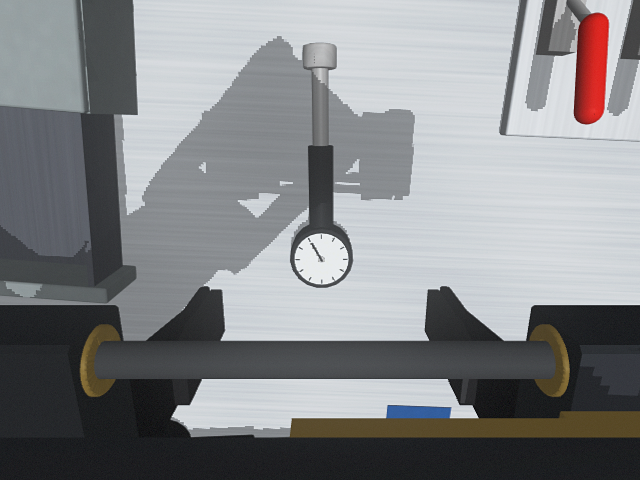

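Wrist view: dial at (321, 257), tip at (319, 50), centred under the tool and almost aligned. Descending to grasp.

```bash
python3 -m jog '[{"tx":0.4,"ty":-0.35,"tz":4,"roll":-0.012,"jaw":1},{"tx":0,"ty":0,"tz":4,"roll":0,"jaw":1},{"tx":0,"ty":0,"tz":4,"roll":0,"jaw":1},{"tx":0,"ty":0,"tz":3,"roll":0,"jaw":1},{"tx":0,"ty":0,"tz":2.5,"roll":0,"jaw":0.7},{"tx":0,"ty":0,"tz":1.5,"roll":0,"jaw":0.6},{"tx":0,"ty":0,"tz":0.5,"roll":0,"jaw":0.5},{"tx":0,"ty":0,"tz":0,"roll":0,"jaw":0.4}]'; python3 -m jog '[{"tx":0,"ty":0,"tz":0,"roll":0,"jaw":0},{"tx":0,"ty":0,"tz":0,"roll":0,"jaw":0},{"tx":0,"ty":0,"tz":0,"roll":0,"jaw":0},{"tx":0,"ty":0,"tz":0,"roll":0,"jaw":0},{"tx":0,"ty":0,"tz":0,"roll":0,"jaw":0}]'
```

```text
time_s: 4.6
position: [0.5472, -0.3064, 0.0227]
tcp_rot: [[0.999, 0.051, -0.0], [0.051, -0.999, 0.0], [-0.0, -0.0, -1.0]]
force: [0.3, -0.5, 0.8]
opening: 0.718
grasp_force: 0.0
time_s: 5.1
position: [0.5478, -0.3059, 0.0232]
tcp_rot: [[0.999, 0.052, 0.001], [0.052, -0.999, -0.0], [0.001, 0.0, -1.0]]
force: [0.6, 0.4, 0.7]
opening: 0.263
grasp_force: 0.0
```

```bash
python3 -m jog '[{"tx":0,"ty":0,"tz":0,"roll":0,"jaw":0},{"tx":0,"ty":0,"tz":0,"roll":0,"jaw":0},{"tx":0,"ty":0,"tz":0,"roll":0,"jaw":0},{"tx":0,"ty":0,"tz":0,"roll":0,"jaw":0}]'; python3 -m jog '[{"tx":0,"ty":0,"tz":-2,"roll":0,"jaw":0},{"tx":0,"ty":0,"tz":-4,"roll":0,"jaw":0},{"tx":0,"ty":0,"tz":-4,"roll":0,"jaw":0},{"tx":0,"ty":0,"tz":-4,"roll":0,"jaw":0},{"tx":0,"ty":0,"tz":-1,"roll":0,"jaw":0},{"tx":0,"ty":0,"tz":0,"roll":0,"jaw":0},{"tx":0,"ty":0,"tz":0,"roll":0,"jaw":0}]'; sed -i s/w1.png/w2.png/ gm.py; python3 gm.py | tail -n +2
cat > sc.py <<'E'
import sys
from h import *
c=capture("scene");r0,r1,c0,c1=map(int,sys.argv[2:6])
cv2.imwrite("pics/"+sys.argv[1],cv2.resize(c["img"][r0:r1,c0:c1,::-1],None,fx=3,fy=3,interpolation=cv2.INTER_CUBIC))
E
```

```text
time_s: 5.5
position: [0.5476, -0.3058, 0.0227]
tcp_rot: [[0.999, 0.052, -0.0], [0.052, -0.999, 0.0], [-0.0, -0.0, -1.0]]
force: [-0.5, 0.4, -0.6]
opening: 0.011
grasp_force: 0.0
time_s: 6.2
position: [0.5467, -0.3051, 0.1715]
tcp_rot: [[0.999, 0.052, -0.002], [0.052, -0.999, 0.002], [-0.002, -0.002, -1.0]]
force: [0.2, 0.3, -1.7]
opening: 0.003
grasp_force: 0.0
6.2 [ 0.54669115 -0.30513557  0.17147346] [ 0.99865828  0.05174843 -0.00193533]
gauge [264. 322.] 0.92 [ 0.50478513 -0.30566746  0.        ] tool cm [-4.15454627 -0.13447263 17.15567246]
gauge_grip [220. 322.] 0.82 [ 0.54741259 -0.30379918  0.014     ] tool cm [ 0.10943902 -0.10286197 15.74736163]
gauge_tip [ 33. 322.] 0.83 [ 0.68386155 -0.29648982  0.014     ] tool cm [13.773852   -0.12676061 15.72095715]
```

View pics/w2.png

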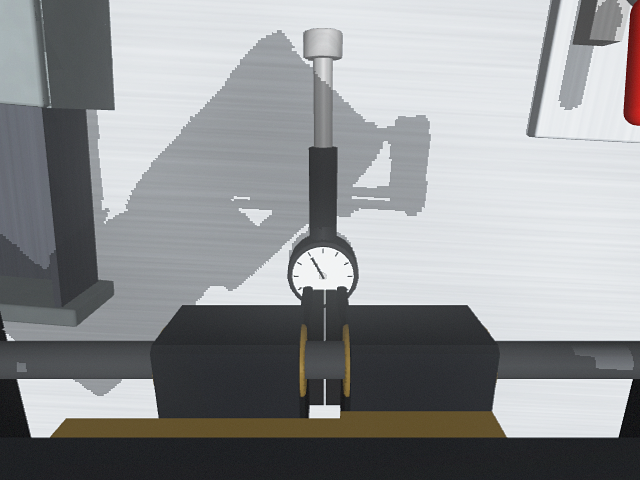

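```bash
python3 -c "
from h import *
print(tips_ahead, tips_ahead() if callable(tips_ahead) else '')
print(read_state())"
```

```text
0.019 
{'time_s': 6.4, 'joint_positions': array([-3.93803942e+01,  3.34675419e+01,  8.43704471e+01, -4.52952560e-04,
        6.23913900e+01,  4.76555187e+01]), 'qvel': array([-0.09558609, -0.2328992 , -0.4459164 , -0.00774729,  0.03709275,
        0.02884531]), 'tau': array([ 2.38282455e-02, -4.54137790e+01, -1.63630986e+01,  6.99272915e-02,
       -1.69803388e-02, -3.73938256e-04]), 'position': array([ 0.54664437, -0.30510285,  0.1706404 ]), 'tcp_rot': array([[ 0.99865736,  0.05170951, -0.00309888],
       [ 0.05171743, -0.99865854,  0.00253461],
       [-0.00296366, -0.00269148, -0.99999199]]), 'force': array([-0.1751891 ,  0.41960359, -0.09921901]), 'moment': array([0.00185441, 0.0002224 , 0.00130716]), 'grasp_force': 0.0, 'opening': 0.005445798195625827}
```

```bash
python3 -m jog '[{"tx":0,"ty":0.1,"tz":0,"roll":0,"jaw":1},{"tx":0,"ty":0,"tz":3,"roll":0,"jaw":1},{"tx":0,"ty":0,"tz":3,"roll":0,"jaw":1},{"tx":0,"ty":0,"tz":3,"roll":0,"jaw":1},{"tx":0,"ty":0,"tz":3,"roll":0,"jaw":1},{"tx":0,"ty":0,"tz":2,"roll":0,"jaw":1},{"tx":0,"ty":0,"tz":0.9,"roll":0,"jaw":1},{"tx":0,"ty":0,"tz":0,"roll":0,"jaw":1}]';  python3 - <<'E'
from h import *
c=capture("wrist");save(c,"w3.png")
E
```

```text
time_s: 7.2
position: [0.5468, -0.3062, 0.0221]
tcp_rot: [[0.999, 0.052, -0.003], [0.052, -0.999, 0.002], [-0.002, -0.002, -1.0]]
force: [0.0, 0.5, 0.5]
opening: 0.652
grasp_force: 0.0
```

View pics/w3.png

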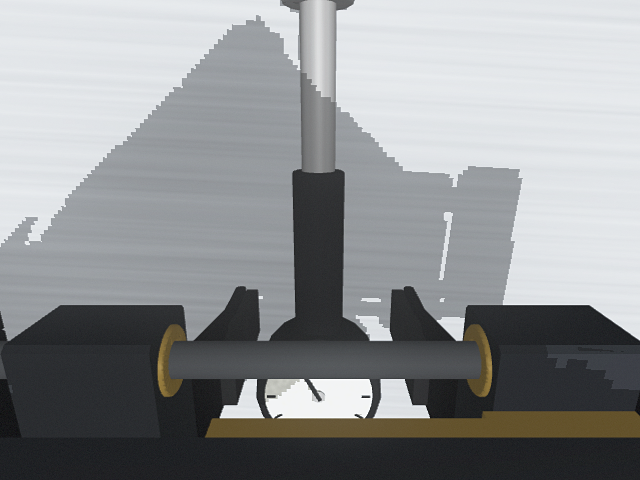

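Wrist view at grasp height: the fingers (tips at (245, 290) and (405, 290)) straddle the grip just beyond the dial case. I'll close step by step and watch.

```bash
for i in 1; do :; done; python3 -m jog '[{"tx":0.2,"ty":0,"tz":0,"roll":0,"jaw":0.3},{"tx":0,"ty":0,"tz":0,"roll":0,"jaw":0.3},{"tx":0,"ty":0,"tz":0,"roll":0,"jaw":0.3},{"tx":0,"ty":0,"tz":0,"roll":0,"jaw":0.3},{"tx":0,"ty":0,"tz":0,"roll":0,"jaw":0.3},{"tx":0,"ty":0,"tz":0,"roll":0,"jaw":0.3}]';python3 -m jog '[{"tx":0,"ty":0,"tz":0,"roll":0,"jaw":0.2},{"tx":0,"ty":0,"tz":0,"roll":0,"jaw":0.2}]';python3 - <<'E'
from h import *
c=capture("wrist");save(c,"w4.png");s=read_state();print(s["opening"],s["grasp_force"],s["position"])
E
```

```text
time_s: 7.85
position: [0.5497, -0.3067, 0.0239]
tcp_rot: [[0.999, 0.052, 0.0], [0.052, -0.999, -0.0], [0.0, 0.0, -1.0]]
force: [0.1, -0.1, -0.1]
opening: 0.34
grasp_force: 0.0
time_s: 8.05
position: [0.5496, -0.3067, 0.0237]
tcp_rot: [[0.999, 0.052, -0.0], [0.052, -0.999, 0.0], [-0.0, -0.0, -1.0]]
force: [0.5, -0.0, 0.5]
opening: 0.233
grasp_force: 0.0
0.21947393409223911 0.0 [ 0.54960148 -0.30671735  0.02371205]
```

View pics/w4.png

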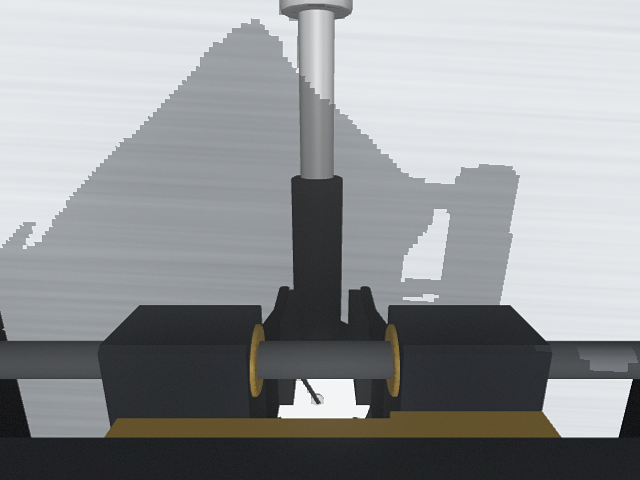

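```bash
for k in 1; do python3 -m jog '[{"tx":0,"ty":0,"tz":0,"roll":0,"jaw":0},{"tx":0,"ty":0,"tz":0,"roll":0,"jaw":0}]'; python3 -m jog '[{"tx":0,"ty":0,"tz":0,"roll":0,"jaw":0},{"tx":0,"ty":0,"tz":0,"roll":0,"jaw":0},{"tx":0,"ty":0,"tz":0,"roll":0,"jaw":0}]'; done;python3 - <<'E'
from h import *
c=capture("wrist");save(c,"w5.png");s=read_state();print(s["opening"],s["grasp_force"],s["position"],s["joint_positions"])
E
```

```text
time_s: 8.3
position: [0.5496, -0.3067, 0.0237]
tcp_rot: [[0.999, 0.052, -0.0], [0.052, -0.999, 0.0], [-0.0, -0.0, -1.0]]
force: [-1.0, -0.0, -0.3]
opening: 0.099
grasp_force: 0.0
time_s: 8.6
position: [0.5496, -0.3067, 0.0237]
tcp_rot: [[0.999, 0.052, -0.0], [0.052, -0.999, 0.0], [-0.0, -0.0, -1.0]]
force: [-0.1, -0.8, -0.6]
opening: 0.006
grasp_force: 0.0
0.0037800206211599427 0.0 [ 0.54965236 -0.30672798  0.02376041] [-3.93201752e+01  4.52208350e+01  8.88291127e+01 -2.50887169e-04
  4.59490542e+01  4.77108480e+01]
```

View pics/w5.png

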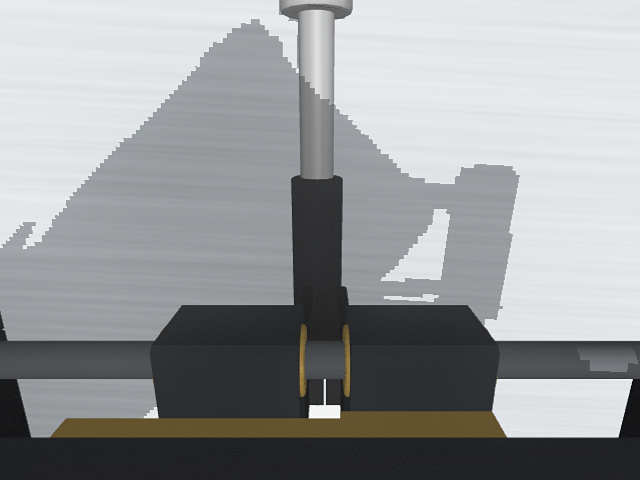

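```bash
python3 -m jog '[{"tx":0,"ty":0,"tz":0.3,"roll":0,"jaw":0},{"tx":0,"ty":0,"tz":0,"roll":0,"jaw":0}]'; python3 - <<'E'
from h import *
a=cv2.imread("pics/w5.png");b=cv2.imread("pics/w4.png")
g=cv2.cvtColor(a,6)
for r in (270,284,290,296,302): print(r,g[r,280:365:3])
# reproject tips: left/right
E
```

```text
time_s: 8.85
position: [0.5498, -0.3069, 0.0207]
tcp_rot: [[0.999, 0.052, 0.0], [0.052, -0.999, -0.0], [0.0, 0.0, -1.0]]
force: [0.2, 0.3, -0.4]
opening: 0.007
grasp_force: 0.0
270 [150 149 151 150 147  46  43  47  48  46  47  45  44  45  49  46  43  44
  42  45  45 148 147 149 149 150 151 150 151]
284 [153 155 154 156 154  43  44  42  44  44  45  45  43  45  43  43  42  45
  43  45  49 155 152 152 151 150 152 152 153]
290 [155 154 153 152 153  36  41  43  38  40  41  44  43  43  43  41  42  43
  45  39  42  40  58 149 149 150 150 151 152]
296 [151 151 151 148 149  38  43  39  39  36  35  43  43  43  37  45  39  42
  42  42  39  38  31 151 150 151 150 150 149]
302 [154 154 154 155 155  37  39  36  38  35  36  42  40  41  38  40  41  43
  42  42  39  37  40 161 154 153 153 153 154]
```

```bash
python3 - <<'E'
import cv2,numpy as np
o=[]
for n in("w4","w5","w2"):
    a=cv2.imread(f"pics/{n}.png")[265:345,270:380]
    a=np.clip((a.astype(float)-15)*4,0,255).astype(np.uint8)
    o.append(cv2.resize(a,None,fx=2.4,fy=5,interpolation=0))
cv2.imwrite("pics/enh.png",np.hstack(o))
E
```

```text
(no output)
```

View pics/enh.png

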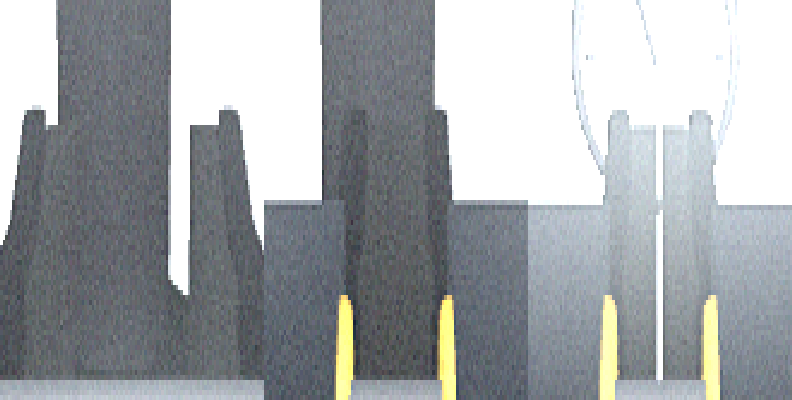

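The enhanced crop shows the closed fingertips in front of (above) the stem, so the tips reach less far than stated. I'll probe gently for contact with the stem to calibrate height.

```bash
python3 -m jog '[{"tx":0,"ty":-0.3,"tz":0.2,"roll":0,"jaw":0},{"tx":0,"ty":0,"tz":0,"roll":0,"jaw":0}]'; python3 -m jog '[{"tx":0,"ty":0,"tz":0.2,"roll":0,"jaw":0},{"tx":0,"ty":0,"tz":0,"roll":0,"jaw":0}]'|grep -E "pos|force"
```

```text
time_s: 9.05
position: [0.55, -0.3066, 0.0205]
tcp_rot: [[0.999, 0.053, 0.002], [0.053, -0.999, -0.005], [0.001, 0.006, -1.0]]
force: [-3.5, -5.4, 8.5]
opening: 0.005
grasp_force: 3.8
position: [0.5501, -0.3067, 0.0204]
force: [-5.6, -3.1, 18.6]
grasp_force: 8.9
```

```bash
python3 -m jog '[{"tx":0,"ty":0,"tz":-2,"roll":0,"jaw":0},{"tx":0.1,"ty":0,"tz":0,"roll":0,"jaw":0.6},{"tx":0,"ty":0,"tz":0,"roll":0,"jaw":0.6},{"tx":0,"ty":0,"tz":0,"roll":0,"jaw":0.6},{"tx":0,"ty":0,"tz":0,"roll":0,"jaw":0.6},{"tx":0,"ty":0,"tz":0,"roll":0,"jaw":0.6},{"tx":0,"ty":0,"tz":1.3,"roll":0,"jaw":0.6},{"tx":0,"ty":0,"tz":0.7,"roll":0,"jaw":0.6}]'|grep -E "pos|force|open"; python3 -m jog '[{"tx":0,"ty":0,"tz":0.4,"roll":0,"jaw":0.6},{"tx":0,"ty":0,"tz":0,"roll":0,"jaw":0.6}]'|grep -E "pos|force|open"
```

```text
position: [0.5499, -0.3032, 0.0152]
force: [-0.1, -0.2, -0.1]
opening: 0.545
grasp_force: 0.0
position: [0.5498, -0.3031, 0.0114]
force: [1.0, 0.3, -0.3]
opening: 0.589
grasp_force: 0.0
```

The open fingers pass the height at which 19 mm tips would hit the bench with no force, so the tips really end about 4 mm behind the reported TCP. Going lower to grasp.

```bash
python3 -m jog '[{"tx":0,"ty":0,"tz":0.5,"roll":0,"jaw":0.5},{"tx":0,"ty":0,"tz":0.4,"roll":0,"jaw":0.4},{"tx":0,"ty":0,"tz":0,"roll":0,"jaw":0.3},{"tx":0,"ty":0,"tz":0,"roll":0,"jaw":0},{"tx":0,"ty":0,"tz":0,"roll":0,"jaw":0},{"tx":0,"ty":0,"tz":0,"roll":0,"jaw":0},{"tx":0,"ty":0,"tz":0,"roll":0,"jaw":0},{"tx":0,"ty":0,"tz":0,"roll":0,"jaw":0}]'|grep -E "time|pos|force|open"; python3 -m jog '[{"tx":0,"ty":0,"tz":0,"roll":0,"jaw":0}]'|grep -E "time|pos|force|open"
```

```text
time_s: 11.05
position: [0.5506, -0.3037, 0.0039]
force: [1.2, 0.5, 0.3]
opening: 0.244
grasp_force: 30.0
time_s: 11.15
position: [0.5506, -0.3037, 0.0039]
force: [-0.1, 0.4, 1.5]
opening: 0.244
grasp_force: 30.0
```

```bash
python3 -m jog '[{"tx":0,"ty":0,"tz":-1,"roll":0,"jaw":0},{"tx":0,"ty":0,"tz":-2.5,"roll":0.15,"jaw":0},{"tx":0,"ty":0,"tz":-2.5,"roll":0.15,"jaw":0},{"tx":0,"ty":0,"tz":-2.5,"roll":0.15,"jaw":0},{"tx":0,"ty":0,"tz":-2.1,"roll":0.15,"jaw":0},{"tx":0,"ty":0,"tz":-1,"roll":0.15,"jaw":0},{"tx":0,"ty":0,"tz":0,"roll":0.15,"jaw":0},{"tx":0,"ty":0,"tz":0,"roll":0.15,"jaw":0}]'; python3 -m jog '[{"tx":0,"ty":0,"tz":0,"roll":0.15,"jaw":0},{"tx":0,"ty":0,"tz":0,"roll":0.15,"jaw":0},{"tx":0,"ty":0,"tz":0,"roll":0.15,"jaw":0},{"tx":0,"ty":0,"tz":0,"roll":0.15,"jaw":0},{"tx":-2,"ty":-2.7,"tz":0,"roll":0,"jaw":0},{"tx":-2.3,"ty":-3,"tz":0,"roll":0,"jaw":0},{"tx":-2,"ty":-2.5,"tz":0,"roll":0,"jaw":0},{"tx":0,"ty":0,"tz":0,"roll":0,"jaw":0}]'
```

```text
time_s: 11.95
position: [0.5504, -0.3037, 0.1208]
tcp_rot: [[0.537, -0.844, 0.0], [-0.844, -0.537, -0.001], [0.001, -0.0, -1.0]]
force: [0.1, -0.8, -2.4]
opening: 0.246
grasp_force: 30.0
time_s: 12.75
position: [0.6372, -0.2399, 0.1201]
tcp_rot: [[-0.023, -1.0, 0.003], [-1.0, 0.023, 0.0], [-0.0, -0.003, -1.0]]
force: [-0.2, 0.3, -2.5]
opening: 0.243
grasp_force: 30.0
```

```bash
python3 -m jog '[{"tx":-1.8,"ty":-1.5,"tz":0,"roll":0,"jaw":0},{"tx":-1.8,"ty":-1.5,"tz":0,"roll":0,"jaw":0},{"tx":0,"ty":0,"tz":0,"roll":0,"jaw":0}]'|head -2
cat > pitch.py <<'E'
from h import *
from scipy.optimize import least_squares
# gauge pose in tool frame: grip point (x=.047,axis) at (0,0,-.010); unknowns: pitch th (tip down +), g offset
s=read_state();c=capture("wrist");T=np.array(c["tool_from_camera"])
obs={}
for t,x,z in(("gauge_tip",.18,.014),("gauge",.0,0.)):
    L=landmark_of("wrist",t)
    if L: print(t,np.round(L[0]["point"],1),round(L[0]["p"],2),[np.round(l["point"]) for l in L[1:]]);obs[t]=(x,z,np.array(L[0]["point"]))
def pt(q,x,z):
    th,g=q;dx=x-g;dz=z-.014
    return np.array([dx*np.cos(th)+dz*np.sin(th),0,-.010-(dz*np.cos(th)-dx*np.sin(th))])
for use in(["gauge_tip"],["gauge_tip","gauge"]):
    use=[u for u in use if u in obs]
    f=lambda q:np.r_[[proj(c,pt(q,*obs[u][:2]),T)[0]-obs[u][2][0] for u in use],(q[1]-.047)/.004]
    r=least_squares(f,[0,.047]);print(use,"tipdown deg",np.degrees(r.x[0]),"grip at",r.x[1],r.fun)
print("level pred",proj(c,pt([0,.047],.18,.014),T),proj(c,pt([0,.047],0,0),T))
save(c,"wp.png");m=trace("wrist","gauge")
if m: print(m[0]["bbox"],m[0]["p"])
print(s["time_s"],s["position"])
E
python3 pitch.py
```

```text
time_s: 13.05
position: [0.6661, -0.2055, 0.1197]
gauge [388.8 324.5] 0.91 []
[] tipdown deg 0.0 grip at 0.047 [0.]
['gauge'] tipdown deg -2.3719660449825857 grip at 0.047 [-5.68434189e-14  0.00000000e+00]
level pred [-53.94498863 326.69632515] [392.41015014 326.10068983]
[278.9, 0.0, 93.3, 423.2] 0.86
13.05 [ 0.66606514 -0.20545663  0.11974599]
```

```bash
python3 -m jog '[{"tx":0,"ty":0,"tz":1.5,"roll":0,"jaw":0},{"tx":0,"ty":0,"tz":1,"roll":0,"jaw":0},{"tx":0,"ty":0,"tz":0.5,"roll":0,"jaw":0},{"tx":0,"ty":0,"tz":0.3,"roll":0,"jaw":0}]'|grep -E "pos|force"; python3 -m jog '[{"tx":0,"ty":0,"tz":0.3,"roll":0,"jaw":0},{"tx":0,"ty":0,"tz":0.3,"roll":0,"jaw":0},{"tx":0,"ty":0,"tz":0.4,"roll":0,"jaw":0},{"tx":0,"ty":0,"tz":0,"roll":0,"jaw":0}]'|grep -E "time|pos|force"
```

```text
position: [0.6642, -0.2083, 0.0858]
force: [-2.3, -1.8, 1.6]
grasp_force: 30.0
time_s: 14.05
position: [0.6654, -0.2083, 0.0766]
force: [-1.1, -2.6, 0.8]
grasp_force: 30.0
```

```bash
python3 -m jog '[{"tx":0,"ty":0,"tz":-1,"roll":0,"jaw":0},{"tx":0,"ty":0,"tz":-2,"roll":0,"jaw":0},{"tx":0,"ty":0,"tz":-1,"roll":0,"jaw":0},{"tx":0,"ty":0,"tz":0,"roll":0,"jaw":0}]'|grep -E "time|pos|force"; python3 pitch.py
python3 - <<'E'
from h import *
s=read_state();c=capture("scene")
R=np.array(s["tcp_rot"]);p=np.array(s["position"])
for t in("gauge_tip","gauge_grip","gauge"):
    print(t,[(np.round(l["point"],1).tolist(),round(l["p"],2)) for l in landmark_of("scene",t)])
for th in(-5,0,5,10,15):
    a=np.radians(th);print(th,proj(c,p+R@np.array([.133*np.cos(a),0,-.010+.133*np.sin(a)])))
E
```

```text
time_s: 14.45
position: [0.6669, -0.2079, 0.1191]
force: [-0.3, 0.9, -3.1]
grasp_force: 30.0
gauge [402.7 323.2] 0.83 []
[] tipdown deg 0.0 grip at 0.047 [0.]
['gauge'] tipdown deg 6.9624422801322625 grip at 0.047 [0. 0.]
level pred [-53.96090101 326.69359304] [392.41284014 326.09793005]
[276.1, 0.0, 97.3, 422.2] 0.62
14.45 [ 0.66687192 -0.20786472  0.11910776]
gauge_tip [([162.3, 333.4], 0.88), ([162.1, 223.1], 0.63)]
gauge_grip [([182.9, 361.9], 0.84), ([175.6, 239.5], 0.62)]
gauge [([190.5, 242.5], 0.65), ([195.5, 368.4], 0.55)]
-5 [152.61629429 221.03018297]
0 [156.05223838 221.3493235 ]
5 [159.6184609  221.77699789]
10 [163.2913949  222.30915879]
15 [167.04759819 222.94137513]
```

```bash
python3 -m jog '[{"tx":0,"ty":0,"tz":1.5,"roll":0,"jaw":0},{"tx":0,"ty":0,"tz":1.5,"roll":0,"jaw":0},{"tx":0,"ty":0,"tz":0.7,"roll":0,"jaw":0},{"tx":0,"ty":0,"tz":0.5,"roll":0,"jaw":0},{"tx":0,"ty":0,"tz":0.5,"roll":0,"jaw":0},{"tx":0,"ty":0,"tz":0,"roll":0,"jaw":0}]'|grep -E "pos|force";python3 -m jog '[{"tx":0,"ty":0,"tz":-1,"roll":0,"jaw":0},{"tx":0,"ty":0,"tz":-2,"roll":0,"jaw":0},{"tx":0,"ty":0,"tz":-1,"roll":0,"jaw":0},{"tx":0,"ty":0,"tz":0,"roll":0,"jaw":0}]'|grep -E "time|pos|force"; python3 pitch.py
cat > scp.py <<'E'
from h import *
s=read_state();c=capture("scene")
R=np.array(s["tcp_rot"]);p=np.array(s["position"])
P=[(np.round(l["point"],1).tolist(),round(l["p"],2)) for l in landmark_of("scene","gauge_tip")];print(P)
for th in(0,5,10,15,20):
    a=np.radians(th);print(th,proj(c,p+R@np.array([.133*np.cos(a),0,-.010+.133*np.sin(a)])))
E
python3 scp.py
```

```text
position: [0.6648, -0.2077, 0.0693]
force: [-1.3, -0.3, 1.5]
grasp_force: 30.0
time_s: 15.85
position: [0.6672, -0.2087, 0.1127]
force: [0.3, 0.6, -1.7]
grasp_force: 30.0
gauge [410.2 328. ] 0.93 []
[] tipdown deg 0.0 grip at 0.047 [0.]
['gauge'] tipdown deg 12.293276760705693 grip at 0.047 [-5.68434189e-14  0.00000000e+00]
level pred [-53.96546424 326.69201702] [392.41402919 326.09640732]
[275.3, 0.0, 98.3, 420.1] 0.84
15.85 [ 0.66720082 -0.20870185  0.11268926]
[([162.7, 334.2], 0.76), ([168.4, 223.3], 0.64)]
0 [158.05195758 221.52651099]
5 [161.59893079 221.95079327]
10 [165.25356271 222.47935862]
15 [168.99249678 223.1078006 ]
20 [172.79253953 223.83136346]
```

```bash
python3 -m jog '[{"tx":0,"ty":0,"tz":-1,"roll":-0.1,"jaw":0},{"tx":0,"ty":0,"tz":-1,"roll":-0.15,"jaw":0},{"tx":0,"ty":0,"tz":-0.8,"roll":-0.15,"jaw":0},{"tx":0,"ty":0,"tz":0,"roll":-0.15,"jaw":0},{"tx":0,"ty":0,"tz":0,"roll":-0.15,"jaw":0},{"tx":0,"ty":0,"tz":0,"roll":-0.15,"jaw":0},{"tx":0,"ty":0,"tz":0,"roll":-0.15,"jaw":0},{"tx":0,"ty":0,"tz":0,"roll":-0.15,"jaw":0}]'|grep -E "pos|force"; python3 -m jog '[{"tx":0,"ty":0,"tz":0,"roll":-0.15,"jaw":0},{"tx":0,"ty":0,"tz":0,"roll":-0.15,"jaw":0},{"tx":0,"ty":0,"tz":0,"roll":-0.116,"jaw":0},{"tx":-3,"ty":-2,"tz":0,"roll":0,"jaw":0},{"tx":-4,"ty":-3,"tz":0,"roll":0,"jaw":0},{"tx":-4,"ty":-3,"tz":0,"roll":0,"jaw":0},{"tx":-4,"ty":-3,"tz":0,"roll":0,"jaw":0},{"tx":-4,"ty":-2,"tz":0,"roll":0,"jaw":0}]'; python3 -m jog '[{"tx":-2,"ty":-2,"tz":0,"roll":0,"jaw":0},{"tx":0,"ty":0,"tz":0,"roll":0,"jaw":0}]'; python3 scp.py
```

```text
position: [0.6648, -0.2076, 0.1369]
force: [0.4, -1.0, -2.2]
grasp_force: 30.0
time_s: 17.75
position: [0.4773, -0.0698, 0.1375]
tcp_rot: [[1.0, -0.032, -0.001], [-0.032, -1.0, 0.001], [-0.001, -0.001, -1.0]]
force: [0.3, 0.1, -1.7]
opening: 0.248
grasp_force: 30.0
time_s: 17.95
position: [0.4546, -0.0476, 0.1372]
tcp_rot: [[1.0, -0.03, -0.007], [-0.03, -1.0, 0.003], [-0.007, -0.003, -1.0]]
force: [-0.4, 0.1, -3.0]
opening: 0.243
grasp_force: 30.0
[([204.5, 290.3], 0.9), ([182.8, 336.0], 0.47)]
0 [194.7107504  287.41419612]
5 [198.41618032 287.69792554]
10 [201.95606381 288.33848328]
15 [205.30430325 289.32469542]
20 [208.4373301  290.64273564]
```

```bash
python3 -m jog '[{"tx":0,"ty":0.3,"tz":2.5,"roll":0,"jaw":0},{"tx":0.5,"ty":0,"tz":2,"roll":0,"jaw":0},{"tx":0,"ty":0,"tz":0.7,"roll":0,"jaw":0},{"tx":1.5,"ty":0,"tz":0.5,"roll":0,"jaw":0},{"tx":1.5,"ty":0,"tz":0.4,"roll":0,"jaw":0},{"tx":0,"ty":0,"tz":0,"roll":0,"jaw":0}]'
python3 - <<'E'
from h import *
s=read_state();c=capture("scene");R=np.array(s["tcp_rot"]);p=np.array(s["position"])
for t in("gauge_tip","mouth","drawer_front","gauge"):print(t,[(np.round(l["point"],1).tolist(),round(l["p"],2)) for l in landmark_of("scene",t)[:2]])
a=np.radians(14);print("tip pred",proj(c,p+R@np.array([.133*np.cos(a),0,-.010+.133*np.sin(a)])),"mouth pred",proj(c,[.622,-.0575,.078]))
b=c["img"][150:290,200:400];cv2.imwrite("pics/ent.png",cv2.resize(b[:,:,::-1],None,fx=4,fy=4,interpolation=cv2.INTER_CUBIC))
E
```

```text
time_s: 18.65
position: [0.4987, -0.0567, 0.0768]
tcp_rot: [[0.999, -0.032, 0.005], [-0.032, -0.999, -0.002], [0.005, 0.001, -1.0]]
force: [-0.4, -0.0, -2.5]
opening: 0.24
grasp_force: 30.0
gauge_tip [([163.5, 332.8], 0.91)]
mouth [([221.2, 276.1], 0.65), ([199.7, 331.0], 0.37)]
drawer_front [([209.5, 329.3], 0.74), ([370.3, 435.7], 0.69)]
gauge [([197.5, 332.7], 0.92)]
tip pred [225.44123751 272.53134771] mouth pred [218.61312919 274.8469619 ]
```

View pics/ent.png

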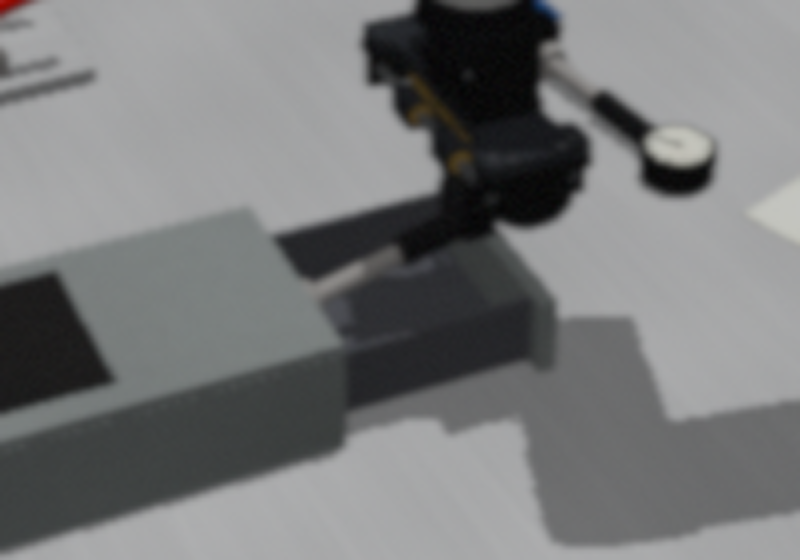

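The crop shows the head under the cabinet's top edge at about (320, 290), the stem sloping down into the open drawer and the grip above the panel. Sliding in.

```bash
python3 -m jog '[{"tx":0.6,"ty":0,"tz":0.1,"roll":0,"jaw":0},{"tx":1,"ty":0,"tz":0.2,"roll":0,"jaw":0},{"tx":1,"ty":0,"tz":0.2,"roll":0,"jaw":0},{"tx":1,"ty":0,"tz":0.2,"roll":0,"jaw":0},{"tx":0,"ty":0,"tz":0,"roll":0,"jaw":0}]'|grep -E "pos|force"; python3 -m jog '[{"tx":1,"ty":0,"tz":0.2,"roll":0,"jaw":0},{"tx":1,"ty":0,"tz":0.2,"roll":0,"jaw":0},{"tx":1,"ty":0,"tz":0.2,"roll":0,"jaw":0},{"tx":0,"ty":0,"tz":0,"roll":0,"jaw":0}]'|grep -E "time|pos|force"
```

```text
position: [0.5335, -0.0569, 0.0696]
force: [-0.0, -0.5, -2.3]
grasp_force: 30.0
time_s: 19.8
position: [0.5633, -0.0578, 0.0637]
force: [-0.1, 0.3, -2.4]
grasp_force: 30.0
```

```bash
python3 -m jog '[{"tx":1,"ty":0,"tz":0.1,"roll":0,"jaw":0},{"tx":0,"ty":0,"tz":0.4,"roll":0,"jaw":0},{"tx":0,"ty":0,"tz":0.4,"roll":0,"jaw":0},{"tx":0,"ty":0,"tz":0.4,"roll":0,"jaw":0},{"tx":0,"ty":0,"tz":0,"roll":0,"jaw":0}]'|grep -E "pos|force"; python3 -m jog '[{"tx":0,"ty":0,"tz":0.4,"roll":0,"jaw":0},{"tx":0,"ty":0,"tz":0.4,"roll":0,"jaw":0},{"tx":0,"ty":0,"tz":0.4,"roll":0,"jaw":0},{"tx":0,"ty":0,"tz":0,"roll":0,"jaw":0}]'|grep -E "time|pos|force|tcp"
```

```text
position: [0.5701, -0.0575, 0.0501]
force: [-0.0, 1.2, -1.4]
grasp_force: 30.0
time_s: 20.7
position: [0.5707, -0.0576, 0.0381]
tcp_rot: [[0.999, -0.032, -0.001], [-0.032, -0.999, 0.0], [-0.001, -0.0, -1.0]]
force: [-1.3, 0.7, -1.4]
grasp_force: 30.0
```

```bash
python3 -m jog '[{"tx":0,"ty":0,"tz":0.4,"roll":0,"jaw":0},{"tx":0,"ty":0,"tz":0.3,"roll":0,"jaw":0},{"tx":0,"ty":0,"tz":0,"roll":0,"jaw":0}]'|grep -E "pos|force"; python3 -m jog '[{"tx":0,"ty":0,"tz":0.2,"roll":0,"jaw":0},{"tx":0,"ty":0,"tz":0.2,"roll":0,"jaw":0},{"tx":0,"ty":0,"tz":0,"roll":0,"jaw":0}]'|grep -E "time|pos|force|tcp"
```

```text
position: [0.5709, -0.0576, 0.0313]
force: [0.2, 0.3, -1.1]
grasp_force: 30.0
time_s: 21.3
position: [0.5709, -0.0576, 0.0275]
tcp_rot: [[0.999, -0.032, -0.0], [-0.032, -0.999, 0.0], [-0.0, -0.0, -1.0]]
force: [-0.4, 0.5, -1.5]
grasp_force: 30.0
```

```bash
python3 -m jog '[{"tx":0,"ty":0,"tz":0.15,"roll":0,"jaw":0},{"tx":0,"ty":0,"tz":0,"roll":0,"jaw":0}]'|grep -E "pos|force"; python3 -m jog '[{"tx":0,"ty":0,"tz":0.15,"roll":0,"jaw":0},{"tx":0,"ty":0,"tz":0,"roll":0,"jaw":0}]'|grep -E "time|pos|force|tcp"
```

```text
position: [0.571, -0.0577, 0.0261]
force: [-0.3, 0.0, -1.6]
grasp_force: 30.0
time_s: 21.7
position: [0.5715, -0.0577, 0.0258]
tcp_rot: [[0.999, -0.032, 0.001], [-0.032, -0.999, -0.0], [0.001, 0.0, -1.0]]
force: [-1.2, 0.9, 5.4]
grasp_force: 30.0
```

Full contact at the predicted height, so the gauge lies flat. Releasing and rising.

```bash
python3 -m jog '[{"tx":0,"ty":0,"tz":-0.05,"roll":0,"jaw":0.4},{"tx":0,"ty":0,"tz":0,"roll":0,"jaw":0.5},{"tx":0,"ty":0,"tz":0,"roll":0,"jaw":0.5},{"tx":0,"ty":0,"tz":0,"roll":0,"jaw":0.5},{"tx":0,"ty":0,"tz":-1,"roll":0,"jaw":0.5},{"tx":0,"ty":0,"tz":-3,"roll":0,"jaw":0.5},{"tx":0,"ty":0,"tz":-4,"roll":0,"jaw":0.5},{"tx":0,"ty":0,"tz":-4,"roll":0,"jaw":0.4}]'; python3 -m jog '[{"tx":-4,"ty":0,"tz":-3,"roll":0,"jaw":0},{"tx":-4,"ty":0,"tz":0,"roll":0,"jaw":0},{"tx":0,"ty":0,"tz":0,"roll":0,"jaw":0}]'|grep -E "pos|force"
python3 - <<'E'
from h import *
s=read_state();print(s["time_s"])
c=capture("wrist");T=wristT(s,c);save(c,"in.png")
for t,z in(("gauge",.022),("gauge_grip",.036),("drawer_in",.022),("drawer_front",.06),("mouth",.078)):
    for d in landmark_of("wrist",t)[:2]:print(t,np.round(d["point"]),round(d["p"],2),np.round(atz(c,d["point"],z,T),4))
c=capture("top")
for t,z in(("gauge",.022),("drawer_front",.06),("ring",0),("bracket",0)):
    for d in landmark_of("top",t)[:3]:print("top",t,np.round(d["point"]),round(d["p"],2),np.round(atz(c,d["point"],z),4))
E
```

```text
time_s: 22.5
position: [0.5705, -0.0576, 0.1466]
tcp_rot: [[0.999, -0.032, -0.001], [-0.032, -0.999, 0.0], [-0.001, -0.0, -1.0]]
force: [0.5, -0.5, 0.3]
opening: 0.468
grasp_force: 0.0
position: [0.4841, -0.0532, 0.176]
force: [-0.6, 0.1, -0.0]
grasp_force: 0.0
22.8
gauge [169. 328.] 0.89 [ 0.5256 -0.0574  0.022 ]
gauge_grip [107. 326.] 0.85 [ 0.5705 -0.0576  0.036 ]
gauge_grip [168. 328.] 0.52 [ 0.528  -0.0572  0.036 ]
drawer_in [ 48. 322.] 0.79 [ 0.6105 -0.0558  0.022 ]
drawer_front [246. 321.] 0.85 [ 0.4756 -0.0507  0.06  ]
mouth [  3. 318.] 0.57 [ 0.6256 -0.0548  0.078 ]
top gauge [334. 409.] 0.89 [ 0.2667 -0.1341  0.022 ]
top gauge [160. 376.] 0.24 [ 0.7615 -0.0558  0.022 ]
top ring [253. 242.] 0.64 [0.5021 0.3287 0.    ]
top ring [162. 376.] 0.51 [ 0.7603 -0.0583  0.    ]
top bracket [259. 190.] 0.61 [0.4881 0.4745 0.    ]
```

```bash
python3 -m jog '[{"tx":-3,"ty":0,"tz":0,"roll":0,"jaw":0},{"tx":-2,"ty":0,"tz":1,"roll":0,"jaw":0},{"tx":0,"ty":0,"tz":4,"roll":0,"jaw":0},{"tx":0,"ty":0,"tz":4,"roll":0,"jaw":0},{"tx":0,"ty":0,"tz":3,"roll":0,"jaw":0},{"tx":0,"ty":0,"tz":1,"roll":0,"jaw":0},{"tx":0,"ty":0,"tz":0,"roll":0,"jaw":0}]'; python3 -m jog '[{"tx":0.6,"ty":0,"tz":0,"roll":0,"jaw":0},{"tx":0.6,"ty":0,"tz":0,"roll":0,"jaw":0},{"tx":0.4,"ty":0,"tz":0,"roll":0,"jaw":0},{"tx":0.4,"ty":0,"tz":0,"roll":0,"jaw":0},{"tx":0.4,"ty":0,"tz":0,"roll":0,"jaw":0},{"tx":0.4,"ty":0,"tz":0,"roll":0,"jaw":0}]'|grep -E "pos|force"
```

```text
time_s: 24.05
position: [0.4404, -0.0533, 0.0441]
tcp_rot: [[0.999, -0.032, -0.003], [-0.032, -0.999, 0.001], [-0.003, -0.001, -1.0]]
force: [-0.3, 0.5, 0.7]
opening: 0.006
grasp_force: 0.0
position: [0.4678, -0.054, 0.0454]
force: [-3.5, 0.1, 2.2]
grasp_force: 1.5
```

```bash
for i in a; do python3 -m jog '[{"tx":0.5,"ty":0,"tz":0,"roll":0,"jaw":0},{"tx":0.6,"ty":0,"tz":0,"roll":0,"jaw":0},{"tx":0.6,"ty":0,"tz":0,"roll":0,"jaw":0},{"tx":0.6,"ty":0,"tz":0,"roll":0,"jaw":0},{"tx":0.6,"ty":0,"tz":0,"roll":0,"jaw":0},{"tx":0.6,"ty":0,"tz":0,"roll":0,"jaw":0},{"tx":0.6,"ty":0,"tz":0,"roll":0,"jaw":0},{"tx":0.6,"ty":0,"tz":0,"roll":0,"jaw":0}]'|grep -E "pos|force";  python3 -m jog '[{"tx":0.6,"ty":0,"tz":0,"roll":0,"jaw":0},{"tx":0.6,"ty":0,"tz":0,"roll":0,"jaw":0},{"tx":0.6,"ty":0,"tz":0,"roll":0,"jaw":0},{"tx":0.6,"ty":0,"tz":0,"roll":0,"jaw":0},{"tx":0.6,"ty":0,"tz":0,"roll":0,"jaw":0},{"tx":0.6,"ty":0,"tz":0,"roll":0,"jaw":0},{"tx":0.6,"ty":0,"tz":0,"roll":0,"jaw":0},{"tx":0.6,"ty":0,"tz":0,"roll":0,"jaw":0}]'|grep -E "pos|force|time"; done
```

```text
position: [0.5164, -0.0558, 0.0452]
force: [-3.9, 1.3, 1.5]
grasp_force: 1.6
time_s: 26.25
position: [0.5645, -0.0577, 0.0452]
force: [-2.8, -1.0, 0.6]
grasp_force: 1.6
```

```bash
python3 -m jog '[{"tx":0.4,"ty":0,"tz":0,"roll":0,"jaw":0},{"tx":0.4,"ty":0,"tz":0,"roll":0,"jaw":0},{"tx":0.3,"ty":0,"tz":0,"roll":0,"jaw":0},{"tx":0.3,"ty":0,"tz":0,"roll":0,"jaw":0},{"tx":0.2,"ty":0,"tz":0,"roll":0,"jaw":0},{"tx":0.2,"ty":0,"tz":0,"roll":0,"jaw":0}]'|grep -E "pos|force";  python3 -m jog '[{"tx":0.2,"ty":0,"tz":0,"roll":0,"jaw":0},{"tx":0.2,"ty":0,"tz":0,"roll":0,"jaw":0},{"tx":0.2,"ty":0,"tz":0,"roll":0,"jaw":0},{"tx":0.2,"ty":0,"tz":0,"roll":0,"jaw":0},{"tx":0.2,"ty":0,"tz":0,"roll":0,"jaw":0},{"tx":0.2,"ty":0,"tz":0,"roll":0,"jaw":0}]'|grep -E "pos|force|time"
```

```text
position: [0.582, -0.0582, 0.0452]
force: [-4.5, -3.3, -0.2]
grasp_force: 2.2
time_s: 27.45
position: [0.5832, -0.0579, 0.0451]
force: [-24.0, -6.6, 16.1]
grasp_force: 11.3
```

Force rose to 24 N without movement, more than the detent should need. Backing off to check for the cause.

```bash
python3 -m jog '[{"tx":-1.5,"ty":0,"tz":0,"roll":0,"jaw":0},{"tx":-2,"ty":0,"tz":0,"roll":0,"jaw":0},{"tx":0,"ty":0,"tz":0,"roll":0,"jaw":0}]'|grep -E "pos|force"
python3 - <<'E'
from h import *
c=capture("scene")
for t,z in(("drawer_front",.06),("mouth",.078),("drawer_in",.022),("gauge",.022)):
    for d in landmark_of("scene",t)[:2]:print(t,np.round(d["point"]),round(d["p"],2),np.round(atz(c,d["point"],z),4))
for x in(.58,.59,.6,.61): print(x,proj(c,[x,-.056,.06]))
s=read_state();c=capture("wrist");T=wristT(s,c)
for t,z in(("drawer_front",.06),("mouth",.078),("gauge",.022),("gauge_grip",.036)):
    for d in landmark_of("wrist",t)[:2]:print("w",t,np.round(d["point"]),round(d["p"],2),np.round(atz(c,d["point"],z,T),4))
# line of panel top edges
g=cv2.cvtColor(c["img"],7)[:,325]; e=np.abs(np.diff(cv2.GaussianBlur(g.reshape(-1,1),(1,5),0)[:,0].astype(int)))
for r in np.where(e[:300]>8)[0]: print(r,e[r],[np.round(atz(c,(r,325),z,T)[0],4) for z in(.07,.086)])
E
```

```text
position: [0.5574, -0.0565, 0.0455]
force: [0.1, -0.1, -0.3]
grasp_force: 0.0
drawer_front [220. 284.] 0.85 [ 0.5938 -0.0637  0.06  ]
mouth [220. 276.] 0.57 [ 0.6212 -0.0495  0.078 ]
0.58 [220.06597291 289.78028244]
0.59 [221.09206754 286.35903766]
0.6 [222.12378867 282.91903284]
0.61 [223.16118268 279.46011323]
w drawer_front [242. 309.] 0.87 [ 0.5956 -0.0533  0.06  ]
w mouth [168. 309.] 0.97 [ 0.6256 -0.0551  0.078 ]
132 15 [np.float64(0.6362), np.float64(0.6367)]
133 22 [np.float64(0.6359), np.float64(0.6364)]
134 15 [np.float64(0.6356), np.float64(0.6361)]
167 22 [np.float64(0.6247), np.float64(0.6265)]
168 31 [np.float64(0.6244), np.float64(0.6262)]
170 49 [np.float64(0.6237), np.float64(0.6256)]
171 45 [np.float64(0.6234), np.float64(0.6253)]
172 18 [np.float64(0.6231), np.float64(0.625)]
180 13 [np.float64(0.6203), np.float64(0.6226)]
181 11 [np.float64(0.62), np.float64(0.6223)]
212 9 [np.float64(0.6091), np.float64(0.6126)]
248 15 [np.float64(0.5959), np.float64(0.6009)]
249 17 [np.float64(0.5956), np.float64(0.6006)]
250 9 [np.float64(0.5952), np.float64(0.6002)]
288 14 [np.float64(0.5804), np.float64(0.5872)]
289 23 [np.float64(0.58), np.float64(0.5868)]
290 16 [np.float64(0.5796), np.float64(0.5864)]
```

The gap between panel and carcass is about 14–17 mm, so this may just be the detent; but the gripper body may also be near the carcass. I'll raise the tool 9 mm for clearance and push again gently.

```bash
python3 -m jog '[{"tx":0,"ty":0,"tz":-0.9,"roll":0,"jaw":0},{"tx":1,"ty":0,"tz":0,"roll":0,"jaw":0},{"tx":0.8,"ty":0,"tz":0,"roll":0,"jaw":0},{"tx":0.4,"ty":0,"tz":0,"roll":0,"jaw":0},{"tx":0.2,"ty":0,"tz":0,"roll":0,"jaw":0}]'|grep -E "pos|force";  python3 -m jog '[{"tx":0.2,"ty":0,"tz":0,"roll":0,"jaw":0},{"tx":0.2,"ty":0,"tz":0,"roll":0,"jaw":0},{"tx":0,"ty":0,"tz":0,"roll":0,"jaw":0}]'|grep -E "pos|force|time"
```

```text
position: [0.5831, -0.0581, 0.0542]
force: [-2.2, -1.6, 1.0]
grasp_force: 1.1
time_s: 29.05
position: [0.5833, -0.0578, 0.0537]
force: [-7.4, -1.3, 3.7]
grasp_force: 3.2
```

```bash
python3 -m jog '[{"tx":0.2,"ty":0,"tz":0,"roll":0,"jaw":0},{"tx":0.2,"ty":0,"tz":0,"roll":0,"jaw":0},{"tx":0,"ty":0,"tz":0,"roll":0,"jaw":0}]'|grep -E "pos|force";  python3 -m jog '[{"tx":0.2,"ty":0,"tz":0,"roll":0,"jaw":0},{"tx":0.2,"ty":0,"tz":0,"roll":0,"jaw":0},{"tx":0,"ty":0,"tz":0,"roll":0,"jaw":0}]'|grep -E "pos|force|time"
```

```text
position: [0.5836, -0.0577, 0.0537]
force: [-12.5, -2.7, 9.5]
grasp_force: 6.3
time_s: 29.65
position: [0.5839, -0.0577, 0.0537]
force: [-18.7, -4.1, 13.9]
grasp_force: 9.5
```

```bash
python3 -m jog '[{"tx":0,"ty":0,"tz":-0.2,"roll":0,"jaw":0},{"tx":0,"ty":0,"tz":-0.15,"roll":0,"jaw":0},{"tx":0,"ty":0,"tz":0,"roll":0,"jaw":0}]'|grep -E "pos|force";  python3 -m jog '[{"tx":0.2,"ty":0,"tz":0,"roll":0,"jaw":0},{"tx":0.2,"ty":0,"tz":0,"roll":0,"jaw":0},{"tx":0,"ty":0,"tz":0,"roll":0,"jaw":0}]'|grep -E "pos|force|time"
```

```text
position: [0.5838, -0.0574, 0.0543]
force: [-13.6, -4.4, -2.5]
grasp_force: 6.8
time_s: 30.25
position: [0.5844, -0.0574, 0.0543]
force: [-19.5, -5.4, 3.5]
grasp_force: 9.6
```

The pad load (2×9.6 N) accounts for the whole push, so only the fingers touch and it is the drawer that resists, which fits the start of the detent. Pushing harder while trimming side load.

```bash
python3 -m jog '[{"tx":0.1,"ty":0.15,"tz":-0.05,"roll":0,"jaw":0},{"tx":0.1,"ty":0,"tz":-0.05,"roll":0,"jaw":0},{"tx":0,"ty":0,"tz":0,"roll":0,"jaw":0}]'|grep -E "pos|force";  python3 -m jog '[{"tx":0.1,"ty":0,"tz":0,"roll":0,"jaw":0},{"tx":0.1,"ty":0,"tz":-0.05,"roll":0,"jaw":0},{"tx":0,"ty":0,"tz":0,"roll":0,"jaw":0}]'|grep -E "pos|force|time"
```

```text
position: [0.5944, -0.0583, 0.0559]
force: [-3.2, 1.0, -2.3]
grasp_force: 1.8
time_s: 30.85
position: [0.6001, -0.0594, 0.0581]
force: [-5.6, 0.7, -3.3]
grasp_force: 2.8
```

It passed the detent. Checking that it is home.

```bash
python3 -m jog '[{"tx":0.15,"ty":0,"tz":0.1,"roll":0,"jaw":0},{"tx":0.15,"ty":0,"tz":0,"roll":0,"jaw":0},{"tx":0,"ty":0,"tz":0,"roll":0,"jaw":0}]'|grep -E "pos|force";  python3 -m jog '[{"tx":0.15,"ty":0,"tz":0,"roll":0,"jaw":0},{"tx":0.15,"ty":0,"tz":0,"roll":0,"jaw":0},{"tx":0,"ty":0,"tz":0,"roll":0,"jaw":0}]'|grep -E "pos|force|time"
```

```text
position: [0.6002, -0.0594, 0.0578]
force: [-11.7, -0.4, 4.1]
grasp_force: 6.0
time_s: 31.45
position: [0.6002, -0.0594, 0.0578]
force: [-16.1, -1.7, 9.2]
grasp_force: 8.5
```

```bash
python3 -m jog '[{"tx":-1,"ty":0,"tz":0,"roll":0,"jaw":0},{"tx":-3,"ty":0,"tz":0,"roll":0,"jaw":0},{"tx":-3,"ty":0,"tz":-2,"roll":0,"jaw":0},{"tx":-2,"ty":0,"tz":-4,"roll":0,"jaw":0},{"tx":0,"ty":0,"tz":-4,"roll":0,"jaw":0},{"tx":0,"ty":0,"tz":0,"roll":0,"jaw":0},{"tx":0,"ty":0,"tz":0,"roll":0,"jaw":0}]'|grep -E "time|pos|force"
python3 - <<'E'
from h import *
s=read_state();c=capture("wrist");T=wristT(s,c);save(c,"fin.png")
for t,z in(("drawer_front",.06),("mouth",.078),("gauge",.022),("drawer_in",.022)):
    for d in landmark_of("wrist",t)[:2]:print("w",t,np.round(d["point"]),round(d["p"],2),np.round(atz(c,d["point"],z,T),4))
g=cv2.cvtColor(c["img"],7)[:,325]; e=np.abs(np.diff(g.astype(int)))
for r in np.where(e[:300]>8)[0]: print(r,e[r],[np.round(atz(c,(r,325),z,T)[0],4) for z in(.07,.086)])
c=capture("scene")
for t,z in(("drawer_front",.06),("mouth",.078),("gauge",.022),("ring",0),("bracket",0)):
    for d in landmark_of("scene",t)[:2]:print(t,np.round(d["point"]),round(d["p"],2),np.round(atz(c,d["point"],z),4))
E
```

```text
time_s: 32.15
position: [0.5219, -0.0584, 0.1604]
force: [0.1, -0.0, -0.2]
grasp_force: 0.0
w drawer_front [104. 311.] 0.56 [ 0.6113 -0.0536  0.06  ]
w mouth [ 79. 313.] 0.97 [ 0.6239 -0.0562  0.078 ]
67 12 [np.float64(0.6306), np.float64(0.6287)]
68 13 [np.float64(0.6301), np.float64(0.6282)]
69 10 [np.float64(0.6296), np.float64(0.6277)]
70 65 [np.float64(0.629), np.float64(0.6272)]
72 34 [np.float64(0.628), np.float64(0.6262)]
73 40 [np.float64(0.6274), np.float64(0.6257)]
76 29 [np.float64(0.6258), np.float64(0.6242)]
77 39 [np.float64(0.6253), np.float64(0.6237)]
78 14 [np.float64(0.6247), np.float64(0.6232)]
79 13 [np.float64(0.6242), np.float64(0.6227)]
98 13 [np.float64(0.6138), np.float64(0.6129)]
99 15 [np.float64(0.6132), np.float64(0.6124)]
100 33 [np.float64(0.6126), np.float64(0.6119)]
101 22 [np.float64(0.6121), np.float64(0.6113)]
102 94 [np.float64(0.6115), np.float64(0.6108)]
103 77 [np.float64(0.611), np.float64(0.6103)]
105 26 [np.float64(0.6098), np.float64(0.6092)]
123 28 [np.float64(0.5996), np.float64(0.5997)]
124 44 [np.float64(0.5991), np.float64(0.5991)]
251 17 [np.float64(0.5196), np.float64(0.5246)]
256 62 [np.float64(0.5162), np.float64(0.5214)]
289 94 [np.float64(0.4929), np.float64(0.4996)]
drawer_front [220. 278.] 0.56 [ 0.6072 -0.068   0.06  ]
mouth [220. 275.] 0.76 [ 0.6251 -0.051   0.078 ]
gauge [195. 371.] 0.72 [ 0.2924 -0.1039  0.022 ]
ring [325. 391.] 0.6 [0.5119 0.3281 0.    ]
bracket [369. 439.] 0.82 [0.4904 0.4728 0.    ]
```

Panel outer face is at x ≈ 0.611 and the carcass front at ≈ 0.625, which is exactly the 14 mm panel thickness, so the drawer is fully home. The ring and bracket have not moved.

```bash
python3 -c "
from rig import *
print(hand_in())"
```

```text
the job is handed in; nothing more can be done
None
```

The gauge is inside the drawer, flat with its dial face up as far as contact height and the camera show, and the drawer is pushed home past its detent. The detent let go at about 20 N and the last stretch moved quickly, up to about 10 mm in 0.3 s. The ring and bracket are where they were, and the job is handed in at about 32 s; no verdict came back.

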